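# Push the red-capped jar out of the row onto the hold strip

## Robot

A 6-joint arm with a two-finger parallel gripper is mounted at the origin on the work surface. World frame = base frame: x ahead of the robot, y to its left, z up, the work surface at z = 0. Lengths are in m, angles in rad, forces in N, time in s.
With the tool pointing down it reaches from about 0.425 to 0.95 m from the base axis. Payload 3.5 kg.
Tool frame: the origin (TCP) lies on the centre line of the jaws, within the pads' length; the fingertips stand 14 mm ahead of it and the grasp point (between the pads) lies 5 mm behind it (ctrl.finger_overhang is the distance from the TCP to the fingertips, in m); z points along the fingers, y is the line along which they close (so a half turn about z gives the same grasp; the last joint's range is limited). The gripper opens to 85 mm and grips with 20 to 120 N. Pads are 22 mm wide; open, the fingers measure 114 mm over their backs; the gripper's body (76 mm by 85 mm) begins 54 mm behind the grasp point. The pads swing forward as they close: fully open they stand 13 mm farther back than shut.
Start: joints at [-1.383, 0.286, 1.577, -0, 1.279, -0.15], TCP at [0.224, -0.637, 0.207] pointing down, gripper open.
Joint ranges: [-2.77, 2.77], [-0.9, 2.22], [0.21, 2.48], [-1.53, 4.67], [0.24, 2.81], [-2.84, 2.84]. Speed limits (rad/s): [2.79, 2.79, 3.14, 3.14, 3.14, 3.14].

## Interface

Orientations are given as a unit quaternion [x, y, z, w].
In Python, from plant import ctrl gives the robot as it stands.
- The arm moves only by the tool send_rows, never from a script. Its argument "moves" is text: rows parted by semicolons, each of 7 numbers parted by spaces: the turn, a rotation vector about the tool's x, y, z in units of 360 degrees (1.0 is 360 degrees), then the shift along the tool's x, y, z in units of 20 cm (1.0 is 20 cm), then the gripper's target within -1 to 1 (fully open at 1, half-way at 0, shut at -1). A call has 1 to 12 rows; each row is the pose to reach, as a shift and turn from the pose commanded when the call began, along the tool's axes at that moment, turning the shorter way round; what a row does not reach only later rows make up. A row lasts 1/8 s, in which the tool goes at most 62.5 mm and 10.7 degrees, less where a joint would pass 70% of its speed; a pose out of reach is approached as far as the arm can. A call with a number of a shift or a turn outside -1 to 1 is refused whole. A call with a gripper value outside its range is refused whole. The fingers move at their own pace and stop on an object; "newtons" is the grip in N (left out, the last holds). Time passes only in rows, so rows that repeat a pose let the fingers close. It gives the time, the measured TCP pose, the force, the opening and the grip force at its end, in the units of the state.
- ctrl.get_state(): the state, without advancing time (a new reading comes with each control period).
- ctrl.read_camera(name): name is "side" or "top"; returns a dict with "image" (480x640x3 uint8, red, green, blue), "fovy" (degrees; the focal length in pixels is half the picture's height over the tangent of half this angle, whatever the lens; pixels are square), "cx", "cy" (the principal point, pixels), "distortion" ([k1, k2, p1, p2, k3] as OpenCV has them; the pictures are not rectified), "extrinsics" (4x4, takes a point from camera to world coordinates). Camera axes: x right, y up, looking along -z (the intrinsics and any distortion apply to the point x, -y, -z); pixel columns grow to the right and rows downward; lengths in m; the calibration is good to about 2 mm. A picture is of the moment at which its call begins. There is no depth.
- ctrl.sign_off(): hands the job in; it is judged then, once.
The state is a dict: "time": time; "qpos": joint angles; "dq": joint speeds; "joint_efforts": joint torques, N m; "eef_pos": TCP position; "tcp_rot": TCP orientation; "contact_force": force on the tool from outside, world axes, zero at the start; "wrist_torque": the same for the moment, N m; "opening": opening from 0.0 (shut) to 1.0 (fully open); "finger_force": force on a finger pad.
Only numpy, scipy, OpenCV 4.12 (cv2) and the standard library are available. Lean on these libraries where they do the work, as an engineer would, in place of code of your own. Each camera call takes 0.05 s, during which the arm holds its last target. There are 200 camera calls.

## Task

The square jar with the red cap is a batch to be held back. Slide it along the cork board, upright and without lifting it, straight out of the row of touching jars until it stands wholly on the yellow strip, about midway between the strip's two long edges. Leave the blue-capped and green-capped jars standing where they are.

Things in the scene. Friction and masses are not known exactly. Their poses are not given: they have to be found in the camera images.
- red_jar: square white plastic jar, base 50 x 50 mm, body 32 mm high, with a round red screw cap 40 mm across (top of cap 44 mm above the base); about 100 g, loose; origin at the centre of its base, z up, x square to the row, towards the yellow strip. To be pushed out; at either end or in the middle. Push its flat side under 25 mm up, or it may tip.
- blue_jar: square white plastic jar, base 50 x 50 mm, body 32 mm high, with a round blue screw cap 40 mm across (top of cap 44 mm above the base); about 100 g, loose; origin at the centre of its base, z up, x square to the row, towards the yellow strip. Stays where it is.
- green_jar: square white plastic jar, base 50 x 50 mm, body 32 mm high, with a round green screw cap 40 mm across (top of cap 44 mm above the base); about 100 g, loose; origin at the centre of its base, z up, x square to the row, towards the yellow strip. Stays where it is.
- hold_zone (a point): centre of a yellow strip (flat colour, 90 mm in x, 260 mm in y) on a fixed cork board 250 x 300 mm, top 10 mm above the bench. x points across the strip, away from the row and roughly away from the robot (turned up to 30 degrees); z up. The touching jars stand in a row parallel to the strip, centres at x = -120 mm, y about -50, 0, +50 mm; the board ends at x = -175 and +75 mm.
Mind the look-alikes: they are no part of the job. Leave any orange or purple look-alike of the red_jar alone.

How it is judged:
At the end, for the whole second after the job is handed in: The red-capped jar stands upright (10 degrees), still, on the yellow strip: centre within 22 mm of its long middle line and 110 mm of its centre along it. The other two jars stand upright (10 degrees), each within 15 mm of its start and turned less than 15 degrees (x of red_jar in the frame of hold_zone between -0.022 and 0.022 m and y of red_jar in the frame of hold_zone between -0.11 and 0.11 m and z of red_jar in the frame of hold_zone between -0.006 and 0.006 m and angle between each of red_jar, blue_jar, green_jar's own z axis and vertical below 0.17 rad and linear speed of red_jar below 0.02 m/s and distance of each of blue_jar, green_jar from where it was at the start of the episode below 0.015 m and angle between the x axis of each of blue_jar, green_jar and the x axis of hold_zone, either way round below 0.26 rad); the robot touches nothing.
It fails at once if the red-capped jar is lifted off the board by more than 20 mm or tipped by more than 35 degrees (z of red_jar in the frame of hold_zone above 0.02 m or angle between red_jar's own z axis and vertical above 0.6 rad).
It fails at once if the blue-capped jar is moved more than 20 mm from its place (distance of blue_jar from where it was at the start of the episode above 0.02 m).
It fails at once if the green-capped jar is moved more than 20 mm from its place (distance of green_jar from where it was at the start of the episode above 0.02 m).
It also fails if it takes over 32 s, if anything falls off the work surface, if the arm or the gripper's body presses on something with over 40 N, if the wrist force passes 120 N, or if a joint passes its speed limit or range.

## Working session

There is one attempt and no reset: what is moved stays moved. The work goes in short steps, Python scripts to look and compute and a tool call to move; the robot and the scene stay as the last step left them, time stands still between calls to the robot, and variables do not carry over. Pictures are saved under pics/ and viewed, at most 10 in all, crops included, and the job is handed in when it is done.

Besides the shell and the picture viewer there is one more tool, called after "Request:" by a JSON object that holds its "fn" and its "kwargs". send_rows: Moves the arm, as the interface text tells. Its arguments: {"type":"object","properties":{"moves":{"type":"string"},"newtons":{"type":"number"}},"required":["moves"]}

```bash
mkdir -p pics; cat > h.py <<'E'
import numpy as np, cv2
from plant import ctrl
def cam(n,save=None):
    c=ctrl.read_camera(n)
    if save: cv2.imwrite('pics/'+save,c['image'][:,:,::-1])
    return c
def ray(c,pts,z):
    f=240/np.tan(np.radians(c['fovy'])/2)
    K=np.array([[f,0,c['cx']],[0,f,c['cy']],[0,0,1.]])
    u=cv2.undistortPoints(np.array(pts,float).reshape(-1,1,2),K,np.array(c['distortion'],float)).reshape(-1,2)
    E=np.array(c['extrinsics']); d=np.c_[u[:,0],-u[:,1],-np.ones(len(u))]@E[:3,:3].T
    o=E[:3,3]; return o+d*((z-o[2])/d[:,2])[:,None]
def blobs(c,lo,hi,amin=150):
    h=cv2.cvtColor(c['image'],cv2.COLOR_RGB2HSV); m=cv2.inRange(h,np.array(lo),np.array(hi))
    k=cv2.findContours(m,cv2.RETR_EXTERNAL,cv2.CHAIN_APPROX_NONE)[0]
    return [x for x in k if cv2.contourArea(x)>amin]
E
python3 - <<'E'
from h import *
for n in('top','side'):
    c=cam(n,n+'0.png'); print(n,c['extrinsics'][:3,3] if hasattr(c['extrinsics'],'shape') else c['extrinsics'])
    for nm,lo,hi in(('red',(0,120,60),(6,255,255)),('red2',(172,120,60),(180,255,255)),('org',(7,120,60),(18,255,255)),('yel',(22,120,80),(36,255,255)),('grn',(40,80,40),(85,255,255)),('blu',(95,100,40),(125,255,255)),('pur',(126,60,40),(165,255,255))):
        for k in blobs(c,lo,hi,60):
            (x,y),s,a=cv2.minAreaRect(k); print(nm,round(x),round(y),np.round(s),round(a),cv2.contourArea(k),ray(c,[(x,y)],.01 if nm=='yel' else .054)[0].round(3))
print(ctrl.get_state())
E
```

```text
top [0.37755439 0.11897108 0.78671093]
red 126 223 [28. 27.] 27 611.0 [0.524 0.452 0.054]
red 300 212 [23. 23.] 90 418.5 [0.54  0.163 0.054]
red 97 174 [28. 27.] 45 584.5 [0.608 0.509 0.054]
org 267 335 [32. 32.] 14 972.5 [0.345 0.214 0.054]
org 345 193 [176. 142.] 22 23913.5 [0.573 0.091 0.054]
org 635 90 [33.  8.] 90 137.0 [ 0.764 -0.418  0.054]
yel 355 166 [151.  51.] 21 7335.5 [0.633 0.071 0.01 ]
grn 330 224 [23. 23.] 90 417.0 [0.522 0.116 0.054]
grn 107 124 [43. 45.] 45 1507.0 [0.697 0.5   0.054]
blu 358 236 [23. 23.] 45 410.0 [0.503 0.07  0.054]
pur 185 152 [33. 31.] 23 909.0 [0.644 0.358 0.054]
side [0.34955305 0.66220386 0.54151268]
red 142 393 [40. 40.] 90 1240.0 [0.617 0.471 0.054]
red 227 373 [37. 39.] 45 1105.0 [0.529 0.412 0.054]
red 284 246 [18. 23.] 90 325.5 [0.539 0.167 0.054]
org 394 309 [35. 39.] 27 1194.0 [0.344 0.246 0.054]
org 307 259 [23. 83.] 66 158.0 [0.495 0.186 0.054]
org 276 273 [ 81. 203.] 83 442.5 [0.53  0.23  0.054]
org 481 89 [60.  8.] 2 421.0 [ 0.223 -0.639  0.054]
org 418 77 [18. 45.] 78 305.0 [ 0.409 -0.664  0.054]
org 314 74 [95. 65.] 1 5305.5 [ 0.7
[... 332 characters left out ...]
'time': 0.1, 'qpos': array([-1.38297160e+00,  2.87078506e-01,  1.57799696e+00,  2.92059614e-05,
        1.27860341e+00, -1.50005242e-01]), 'dq': array([ 0.00044674, -0.00287691, -0.00267286, -0.00223606,  0.00145772,
        0.00110759]), 'joint_efforts': array([ 5.89975916e-04, -4.07298839e+01, -2.93699831e+01, -1.40799957e-04,
        3.40659033e-03,  6.40148201e-07]), 'eef_pos': array([ 0.22363552, -0.63621062,  0.20570281]), 'tcp_rot': array([ 9.85767926e-01,  1.68108621e-01, -5.74663135e-06, -1.04318778e-03]), 'contact_force': array([-0.05921623,  0.19339656, -0.18853053]), 'wrist_torque': array([ 0.01862688,  0.01944267, -0.03765302]), 'finger_force': 0.0, 'opening': 0.999656028603278}
```

View pics/top0.png

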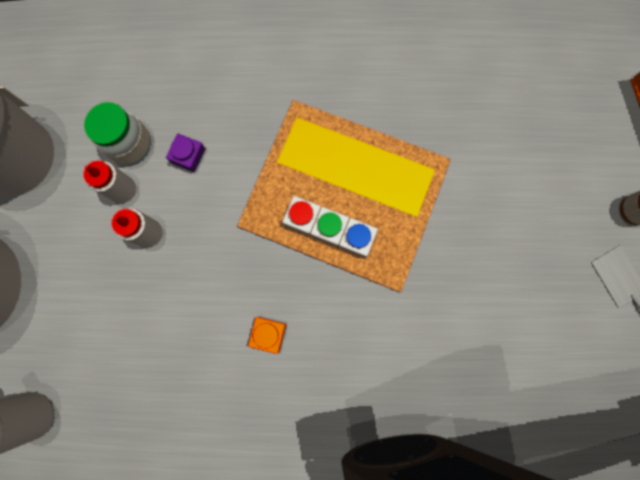

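View pics/side0.png

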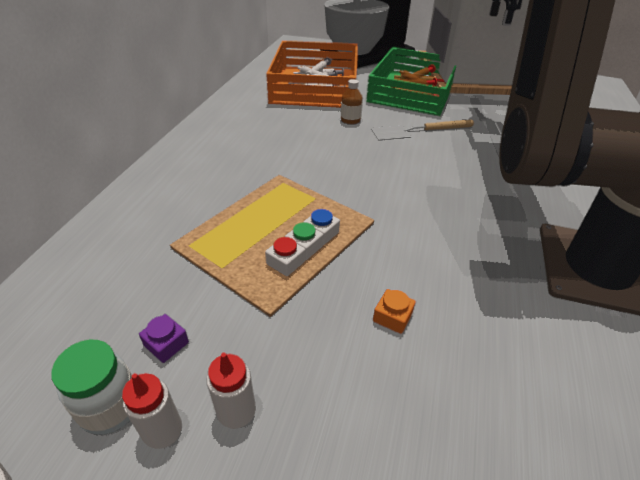

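The top view shows the row (red at px 300,212, green 330,224, blue 358,236) with red at the left end, and the yellow strip is centred near 355,166. In the side view, red is nearest at 284,246. The row sits at a yaw of about -21.7°. I'll grip the red jar's front and back faces, which clear both neighbours, and slide it along the strip's x axis.

Request:
{"fn": "send_rows", "kwargs": {"moves": "0 0 0 0.7 -0.8 0 1;0 0 0 0.7 -0.8 0 1;0 0 0 0.7 -0.8 0 1;0 0 0 0.7 -0.8 0 1", "newtons": 20}}

```text
time: 0.6
eef_pos: [0.3035, -0.4364, 0.2063]
tcp_rot: [0.986, 0.169, -0.0, -0.001]
contact_force: [0.9, -0.1, -0.7]
opening: 1.002
finger_force: 0.0
```

Request:
{"fn": "send_rows", "kwargs": {"moves": "0 0 0 0.7 -0.8 0 1;0 0 0 0.7 -0.8 0 1;0 0 0 0.7 -0.8 0 1;0 0 0 0.7 -0.8 0 1"}}

```text
time: 1.1
eef_pos: [0.3824, -0.2399, 0.2068]
tcp_rot: [0.986, 0.169, 0.0, 0.0]
contact_force: [-0.1, -0.6, 0.3]
opening: 1.001
finger_force: 0.0
```

Request:
{"fn": "send_rows", "kwargs": {"moves": "0 0 0 0.7 -0.8 0 1;0 0 0 0.7 -0.8 0 1;0 0 0 0.7 -0.8 0 1;0 0 0 0.7 -0.8 0 1"}}

```text
time: 1.6
eef_pos: [0.4617, -0.0424, 0.2069]
tcp_rot: [0.986, 0.17, 0.0, 0.0]
contact_force: [-0.1, -0.4, -0.7]
opening: 0.996
finger_force: 0.0
```

Request:
{"fn": "send_rows", "kwargs": {"moves": "0 0 -0.136 0.715 -0.854 0.4 1;0 0 -0.136 0.715 -0.854 0.4 1;0 0 -0.136 0.715 -0.854 0.4 1;0 0 -0.136 0.715 -0.854 0.4 1;0 0 -0.136 0.715 -0.854 0.4 1;0 0 -0.136 0.715 -0.854 0.4 1;0 0 -0.136 0.715 -0.854 0.4 1;0 0 -0.136 0.715 -0.854 0.4 1"}}

```text
time: 2.6
eef_pos: [0.5395, 0.1631, 0.1274]
tcp_rot: [0.828, 0.561, 0.0, 0.0]
contact_force: [-0.5, -0.4, -1.0]
opening: 0.993
finger_force: 0.0
```

Request:
{"fn": "send_rows", "kwargs": {"moves": "0 0 0 0 0 0.15 1;0 0 0 0 0 0.3 1;0 0 0 0 0 0.4 1;0 0 0 0 0 0.5 1;0 0 0 0 0 0.5 1"}}

```text
time: 3.22
eef_pos: [0.538, 0.1635, 0.0253]
tcp_rot: [0.828, 0.561, -0.002, -0.001]
contact_force: [-0.5, -0.1, -0.7]
opening: 1.003
finger_force: 0.0
```

```bash
python3 - <<'E'
from h import *
c=cam('side','side1.png'); im=c['image'][150:320,200:400,::-1]
cv2.imwrite('pics/side1c.png',cv2.resize(im,None,fx=3.5,fy=3.5,interpolation=cv2.INTER_CUBIC))
E
```

```text
(no output)
```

View pics/side1c.png

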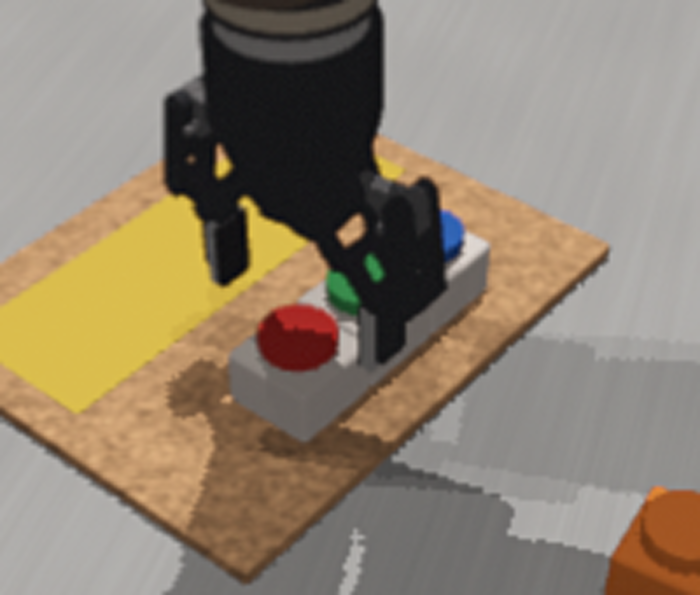

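```bash
python3 - <<'E'
from h import *
c=cam('side'); print(ray(c,[(310,251),(266,231)],.024)); print(ray(c,[(310,251),(266,231)],.054))
k=[x for x in blobs(c,(0,120,60),(6,255,255))]
for x in k: p=cv2.minAreaRect(x)[0]; print(p,ray(c,[p],.054))
c=cam('top','top1.png')
cv2.imwrite('pics/top1c.png',cv2.resize(c['image'][100:300,220:460,::-1],None,fx=3,fy=3))
s=ctrl.get_state();print(s['eef_pos'],s['qpos'],s['tcp_rot'])
E
```

```text
[[0.50427039 0.13545624 0.024     ]
 [0.5966322  0.10892995 0.024     ]]
[[0.49530149 0.16599158 0.054     ]
 [0.58230912 0.14100301 0.054     ]]
(142.0, 393.0) [[0.61699973 0.47093349 0.054     ]]
(227.25, 372.75) [[0.52934094 0.412346   0.054     ]]
(285.0, 246.0) [[0.53837161 0.16704622 0.054     ]]
[0.54019401 0.16389783 0.02793453] [1.14864360e-01 2.61797375e-01 1.96738080e+00 2.36682391e-05
 9.10482104e-01 4.93376459e-01] [8.27511478e-01 5.61447968e-01 8.60764292e-04 4.38969811e-04]
```

View pics/top1c.png

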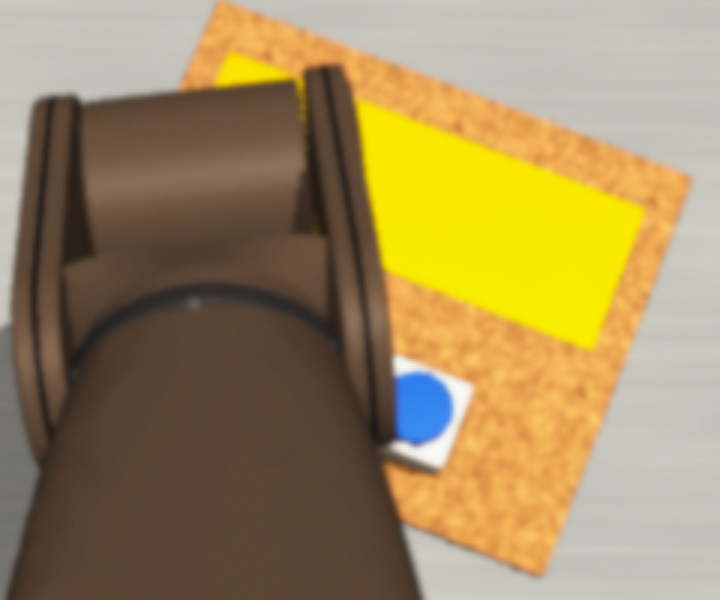

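```bash
python3 - <<'E'
from h import *
c=cam('side'); s=ctrl.get_state(); p=s['eef_pos']; u=np.array([.929,-.37,0]);v=np.array([.37,.929,0])
f=240/np.tan(np.radians(c['fovy'])/2); K=np.array([[f,0,c['cx']],[0,f,c['cy']],[0,0,1.]])
E=np.array(c['extrinsics'])
def proj(X):
    q=(np.array(X)-E[:3,3])@E[:3,:3]; q=q*[1,-1,-1]
    return cv2.projectPoints(q.reshape(-1,1,3),np.zeros(3),np.zeros(3),K,np.array(c['distortion'],float))[0].reshape(-1,2)
im=cv2.resize(c['image'][120:290,190:390,::-1],None,fx=3.5,fy=3.5,interpolation=cv2.INTER_CUBIC)
for z,col in((.027,(0,255,255)),(.06,(255,255,0))):
    for w in(-.0425,.0425):
        for b in(-.011,.011):
            q=proj([p*[1,1,0]+u*w+v*b+[0,0,z]])[0]; cv2.circle(im,tuple(int(t) for t in (q-[190,120])*3.5),4,col,-1)
cv2.imwrite('pics/side2c.png',im); print(s['time'],p)
E
```

```text
3.425 [0.54029379 0.16395989 0.028137  ]
```

View pics/side2c.png

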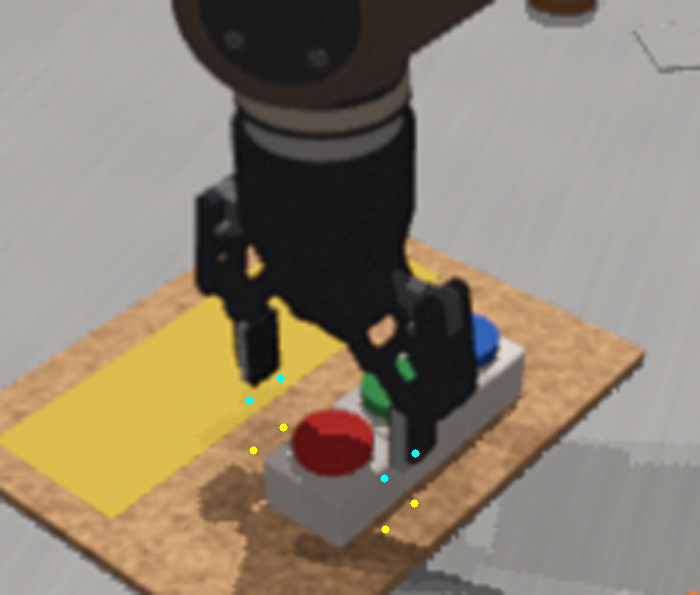

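The side crop shows the fingertips at crop (258,385) and (420,463). That's higher than a tip at z = 0.027 should appear, and closer to z ≈ 0.06. I'll check the overhang value and lower carefully while watching the force.

```bash
python3 -c "
from h import *
print(ctrl.finger_overhang, ctrl.get_state()['contact_force'])"
```

```text
0.014 [ 0.25850019 -0.24503073 -0.32114117]
```

Request:
{"fn": "send_rows", "kwargs": {"moves": "0 0 0 0 0 0.02 1;0 0 0 0 0 0.04 1;0 0 0 0 0 0.04 1;0 0 0 0 0 0.04 1"}}

```text
time: 3.92
eef_pos: [0.5392, 0.1638, 0.0189]
tcp_rot: [0.827, 0.561, -0.0, -0.0]
contact_force: [0.8, 0.3, 0.2]
opening: 1.002
finger_force: 0.0
```

Request:
{"fn": "send_rows", "kwargs": {"moves": "0 0 0 0 0 0.01 1;0 0 0 0 0 0.02 1;0 0 0 0 0 0.03 1;0 0 0 0 0 0.03 1"}}

```text
time: 4.42
eef_pos: [0.539, 0.1637, 0.0126]
tcp_rot: [0.828, 0.561, -0.0, -0.0]
contact_force: [-0.0, -0.1, -0.1]
opening: 1.0
finger_force: 0.0
```

```bash
python3 - <<'E'
from h import *
c=cam('side')
cv2.imwrite('pics/side3c.png',cv2.resize(c['image'][120:290,190:390,::-1],None,fx=3.5,fy=3.5,interpolation=cv2.INTER_CUBIC))
E
```

```text
(no output)
```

View pics/side3c.png

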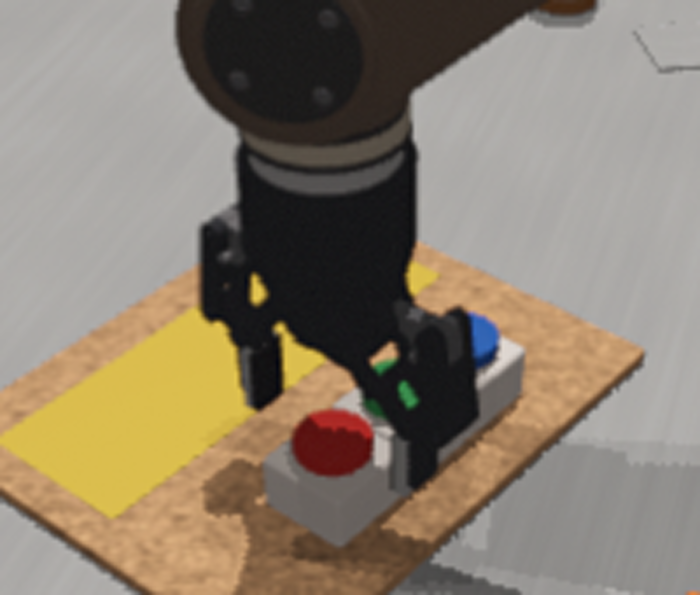

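The fingertips show at (260,408) and (422,488) with no shadow beside them, and the front one's shadow is at (235,488). So they're still well above the board, and the reported z seems to read about 35 mm low. I'll keep lowering in small steps and watch the force.

Request:
{"fn": "send_rows", "kwargs": {"moves": "0 0 0 0 0 0.02 1;0 0 0 0 0 0.04 1;0 0 0 0 0 0.05 1;0 0 0 0 0 0.05 1"}}

```text
time: 4.97
eef_pos: [0.539, 0.1637, 0.0026]
tcp_rot: [0.827, 0.561, -0.0, -0.0]
contact_force: [-0.6, -0.4, 0.8]
opening: 0.998
finger_force: 0.0
```

Request:
{"fn": "send_rows", "kwargs": {"moves": "0 0 0 0 0 0.02 1;0 0 0 0 0 0.04 1;0 0 0 0 0 0.05 1;0 0 0 0 0 0.05 1"}}

```text
time: 5.48
eef_pos: [0.539, 0.1638, -0.0074]
tcp_rot: [0.828, 0.561, -0.0, -0.0]
contact_force: [-1.6, 0.2, 0.5]
opening: 1.0
finger_force: 0.0
```

```bash
python3 - <<'E'
from h import *
c=cam('side')
cv2.imwrite('pics/side4c.png',cv2.resize(c['image'][120:290,190:390,::-1],None,fx=3.5,fy=3.5,interpolation=cv2.INTER_CUBIC))
E
```

```text
(no output)
```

View pics/side4c.png

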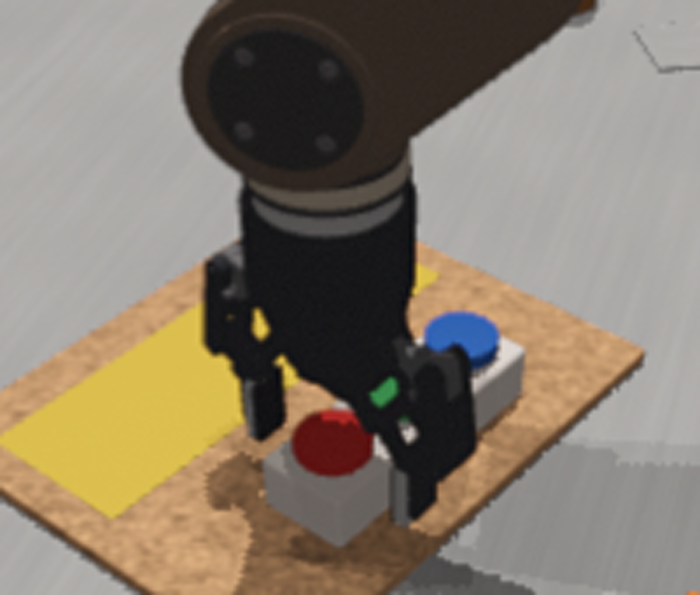

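The fingertips now sit at about z = 0.027 on both sides of the red jar, at crop (262,438) and (412,522). I'll lower slightly and close with light force.

Request:
{"fn": "send_rows", "kwargs": {"moves": "0 0 0 0 0 0.015 1;0 0 0 0 0 0.015 0.4;0 0 0 0 0 0.015 0.2;0 0 0 0 0 0.015 0;0 0 0 0 0 0.015 0;0 0 0 0 0 0.015 0;0 0 0 0 0 0.015 0", "newtons": 20}}

```text
time: 6.4
eef_pos: [0.5395, 0.1638, -0.0098]
tcp_rot: [0.828, 0.561, 0.0, 0.0]
contact_force: [1.5, -0.2, 1.3]
opening: 0.579
finger_force: 22.1
```

Request:
{"fn": "send_rows", "kwargs": {"moves": "0 0 0 0 0.03 0 0;0 0 0 0 0.08 0 0;0 0 0 0 0.14 0 0;0 0 0 0 0.2 0 0;0 0 0 0 0.26 0 0;0 0 0 0 0.32 0 0;0 0 0 0 0.39 0 0;0 0 0 0 0.46 0 0;0 0 0 0 0.52 0 0;0 0 0 0 0.57 0 0;0 0 0 0 0.6 0 0;0 0 0 0 0.6 0 0"}}

```text
time: 7.9
eef_pos: [0.652, 0.1189, -0.0098]
tcp_rot: [0.828, 0.561, 0.001, 0.001]
contact_force: [0.8, 0.4, 2.4]
opening: 0.584
finger_force: 22.4
```

```bash
cat > m.py <<'E'
from h import *
import sys
c=cam(sys.argv[1])
cv2.imwrite('pics/'+sys.argv[2],cv2.resize(c['image'][120:290,190:390,::-1],None,fx=3.5,fy=3.5,interpolation=cv2.INTER_CUBIC))
u=np.array([.929,-.37,0]);v=np.array([.37,.929,0])
for nm,lo,hi in(('red',(0,120,60),(6,255,255)),('grn',(40,80,40),(85,255,255)),('blu',(95,100,40),(125,255,255))):
    for k in blobs(c,lo,hi,60):
        p=cv2.minAreaRect(k)[0]; X=ray(c,[p],.054)[0]; d=X-[.633,.073,.054]
        if abs(d).max()<.2: print(nm,np.round(p),X.round(3),(d@u).round(3),(d@v).round(3))
E
python3 m.py side side5c.png
```

```text
red [231. 219.] [0.653 0.129 0.054] -0.002 0.059
grn [304. 230.] [0.521 0.12  0.054] -0.121 0.002
blu [322. 218.] [0.501 0.076 0.054] -0.124 -0.046
```

View pics/side5c.png

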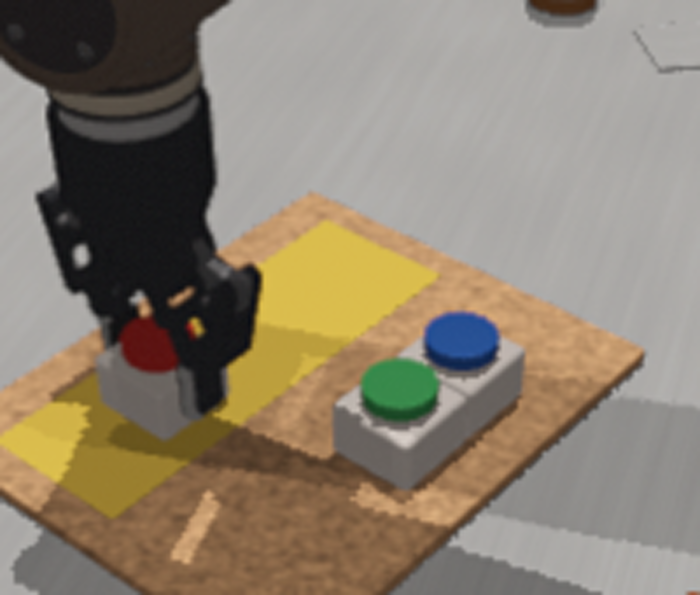

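The red jar, with its cap at crop (150,345), stands on the strip at about x ≈ -2 mm. Green (400,390) and blue (460,340) haven't moved. Next I'll open and rise.

Request:
{"fn": "send_rows", "kwargs": {"moves": "0 0 0 0 0 0 0.4;0 0 0 0 0 0 0.7;0 0 0 0 0 0 1;0 0 0 0 0 0 1;0 0 0 0 0 0 1;0 0 0 0 0 0 1;0 0 0 0 0 -0.15 1;0 0 0 0 0 -0.3 1;0 0 0 0 0 -0.5 1;0 0 0 0 0 -0.7 1;0 0 0 0 0 -0.9 1;0 0 0 0 0 -0.9 1"}}

```text
time: 9.45
eef_pos: [0.6535, 0.1196, 0.1753]
tcp_rot: [0.827, 0.561, 0.004, 0.003]
contact_force: [0.2, -1.1, -0.4]
opening: 0.998
finger_force: 0.0
```

Request:
{"fn": "send_rows", "kwargs": {"moves": "0 0 0 -1 0 0 1;0 0 0 -1 0 0 1;0 0 0 -1 0 0 1;0 0 0 -1 0 0 1;0 0 0 -1 0 0 1"}}

```text
time: 10.07
eef_pos: [0.5762, -0.0668, 0.1688]
tcp_rot: [0.828, 0.561, -0.0, -0.001]
contact_force: [-0.2, -0.3, -0.2]
opening: 1.0
finger_force: 0.0
```

```bash
python3 m.py side side6c.png; python3 m.py top top6c.png
```

```text
red [234. 218.] [0.65  0.124 0.054] -0.003 0.053
grn [304. 230.] [0.521 0.12  0.054] -0.121 0.002
blu [321. 217.] [0.502 0.075 0.054] -0.122 -0.046
red [328. 148.] [0.65  0.119 0.054] -0.001 0.049
grn [330. 224.] [0.522 0.116 0.054] -0.119 -0.001
blu [358. 236.] [0.503 0.07  0.054] -0.12 -0.051
```

View pics/side6c.png

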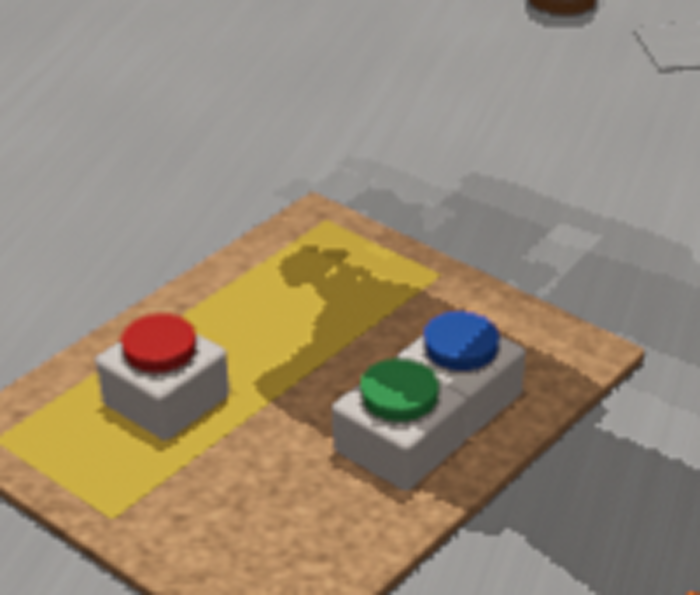

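The red jar stands upright in the middle of the strip with its cap at (158,342), and the other two are unmoved at (400,390) and (460,340).

```bash
python3 -c "
from plant import ctrl
print(ctrl.sign_off())"
```

```text
the job is handed in; nothing more can be done
None
```

I handed the job in: the cameras show the red jar upright on the yellow strip, about 2 mm off its long middle line and 50 mm along it from the centre, with the green and blue jars not measurably moved; sign-off gave no verdict.

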